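# Post the spent cartridge into the waste box

## Task

Take the spent cartridge, the flat plate with the single tab in the middle of its top, out of the rack and post it upright through the slot in the lid of the waste box, pushing it gently past the sprung lips until it drops inside. The slotted insert sits loosely placed, so feel for the slot and never push with more than about 25 N on the lid or the slot, by hand or through the cartridge; leave everything else where it stands.

Things in the scene. Friction and masses are not known exactly. Their poses are not given: they have to be found in the camera images.
- cartridge_centre (a point): Centre of the spent cartridge: flat white plate upright in one of the rack's holders (which one varies). Body 60 mm wide (x), 10 thick (y), 60 high (z, up); one tab 24 wide, 10 thick, 24 high rises from the middle of its top edge. 84 mm tall: the foot is 42 mm below this point, the shoulders beside the tab 18 mm above it. Same both ways round; 40 to 90 g; edges rounded 1.5 to 2 mm.
- cartridge_top (a point): Middle of the top of the cartridge's tab, 42 mm above its centre: where to push from above.
- rack: Fixed aluminium rack, 100 (x) x 185 (y) x 28 mm high, origin at the centre of its underside. Holders at y = -65, 0 and +65 mm hold one plate each upright: width along the rack's x, thickness along its y, foot 8 mm above the bench and 20 mm deep in a holder 13 mm wide (10 mm plate).
- box: Waste box clamped to the bench, 140 (x) x 170 mm (y), clear walls, grey lid with top 125 mm up; origin at the centre of its underside, inner floor 5 mm up. A small clamp stands out 27 mm, 26 mm high, in the middle of each x end. On the lid lies an aluminium insert (100 x 84 x 6 mm) with the only opening, a slot. Fingers do not fit through it.
- box_mouth (a point): Middle of the insert's recess at the height of the insert's top, 131 mm above the bench. The slot is 66 mm long (box x), 12.5 mm wide (box y), edges rounded 2.5 mm. The insert lies shifted up to 6 mm either way along the box's y from this point: the shift is not measured; feel or see it. It takes 14 N sideways to move it. It lies on a soft gasket: gives 1 mm per 7 N downwards, at most 3 mm.
- box_lips (a point): Middle of the sprung rubber lips under both ends of the slot (shifted with it), tightest line 14 mm below the mouth. From 10 mm down the foot meets them: 8 to 13 N to enter, 5 to 9 N to slide on; friction holds the plate up. The middle 30 mm has no lips: with the shoulders about 16 mm below the mouth (tab top 10 mm above the insert) the cartridge drops freely into the box.
- plain_plate_centre (a point): Bystander in the rack: white plate 60 x 10 mm, 84 mm tall at full width, no tab. Point at half height.
- forked_plate_centre (a point): Bystander in the rack: white plate 60 x 10 mm, 84 mm tall, with TWO 14 mm prongs at its upper corners. Point at half height.
- bottle: Bystander on the bench: clear plastic bottle, 60 mm diameter, 150 mm tall; origin at the centre of its underside.
- jar: Bystander on the bench: amber glass jar, 52 mm diameter, 65 mm tall; origin at the centre of its underside.
- tip_box: Bystander on the bench: grey pipette-tip box with a clear lid, 85 x 120 x 64 mm; origin at the centre of its underside.
- well_plate: Bystander on the bench: white well plate lying flat, 128 x 86 x 14 mm; origin at the centre of its underside.
- marker: Bystander on the bench: grey marker pen, 140 mm long; origin at the centre of its underside.
- beaker: Bystander on the bench: clear plastic beaker, 70 mm diameter, 90 mm tall; origin at the centre of its underside.
Things that resemble listed ones, but are neither listed nor needed, are in the scene too. What is shaped like the part that bears cartridge_centre but orange or pink is not meant.

How it is judged:
On the way, in this order (a step that is already met when the one before it is completed fails the run):
1. the cartridge has been lifted clear of the rack (height (world z) of cartridge_centre above 0.09 m), for 0.1 s.
2. the cartridge stands upright in the slot, its foot well below the mouth (z of cartridge_centre in the frame of box below 0.15 m and x of cartridge_centre in the frame of box between -0.01 and 0.01 m and y of cartridge_centre in the frame of box between -0.015 and 0.015 m and angle between cartridge_centre's own z axis and vertical below 0.25 rad), for 0.02 s.
At the end, for the whole second after the job is handed in: the cartridge lies at rest inside the waste box, wholly below the slot (its centre less than 75 mm above the box's underside and within its walls) (z of cartridge_centre in the frame of box between 0 and 0.075 m and x of cartridge_centre in the frame of box between -0.07 and 0.07 m and y of cartridge_centre in the frame of box between -0.085 and 0.085 m and linear speed of cartridge below 0.02 m/s); the robot touches nothing.
It fails at once if the cartridge is pressed against the waste box, its slot or lips with more than 30 N (the landing inside does not count) (contact force between cartridge and box above 30 N and z of cartridge_centre in the frame of box above 0.08 m).
It fails at once if the robot presses on the waste box with more than 30 N (contact force between any of the fingers, the arm and box above 30 N).
It fails at once if another thing on the bench or in the rack is moved more than 30 mm (distance of any of plain_plate_centre, forked_plate_centre, bottle, jar, tip_box, well_plate, marker, beaker from where it was at the start of the episode above 0.03 m).
It also fails if it takes over 64 s, if anything falls off the work surface, if the arm or the gripper's body presses on something with over 40 N, if the wrist force passes 120 N, or if a joint passes its speed limit or range.

## Robot

A 6-joint arm with a two-finger parallel gripper is mounted at the origin on the work surface. World frame = base frame: x ahead of the robot, y to its left, z up, the work surface at z = 0. Lengths are in m, angles in rad, forces in N, time in s.
With the tool pointing down it reaches from about 0.35 to 0.775 m from the base axis. Payload 7.3 kg.
Tool frame: the origin (TCP) lies midway between the tips of the shut fingers; the grasp point (between the pads) lies 19 mm behind it (robot.grasp_offset is the z of the grasp point in the tool frame, in m); z points along the fingers, y is the direction in which the jaws open and shut (so a half turn about z gives the same grasp; the last joint's range is limited). The gripper opens to 92 mm and grips with 3 to 60 N. Pads are 19 mm wide; open, the fingers measure 130 mm over their backs; the gripper's body (75 mm by 190 mm) begins 47 mm behind the grasp point.
Start: joints at [-1.301, 0.342, 1.524, -0, 1.275, -0.146], TCP at [0.212, -0.48, 0.227] pointing down, gripper open.
Joint ranges: [-2.53, 2.53], [-0.77, 2.02], [0.04, 2.7], [-1, 4.14], [0.28, 2.66], [-3.11, 3.11]. Speed limits (rad/s): [2.57, 2.57, 3.14, 3.14, 3.14, 3.14].

## Interface

Orientations are given as [roll, pitch, yaw] about the fixed x, y, z axes, in that order (R = Rz(yaw) Ry(pitch) Rx(roll)).
In Python, from cell import observe, imaging, workorder, robot gives the robot as it stands. The module is installed in compiled form; this text tells all that it offers.
- The arm moves only by the tool send_rows, never from a script. Its argument "series" is a list of rows, each a list of 7 numbers: the shift along the tool's x, y, z in m, then the turn, a rotation vector about the tool's x, y, z in rad, then the closure, from 0 (fully open) to 1 (shut). A call has 1 to 5 rows; each row shifts and turns the commanded pose from where the row before left it, along the tool's axes as they then stand; what a row does not reach is not made up. A row lasts 1/12 s, in which the tool goes at most 41.7 mm and 7.16 degrees, less where a joint would pass 70% of its speed; a pose out of reach is approached as far as the arm can. A call is refused whole if a number of a shift passes 0.0417 or a number of a turn 0.125, either way. A call with a gripper value outside its range is refused whole. The fingers move at their own pace and stop on an object; "newtons" is the grip in N (left out, the last holds). Time passes only in rows, so rows that do not move let the fingers close. It gives the time, the measured TCP pose, the force and the opening at its end, in the units of the state.
- observe(): the state, without advancing time (a new reading comes with each control period).
- imaging.read_camera(name): name is "side" or "top" or "wrist"; returns a dict with "color" (480x640x3 uint8, red, green, blue), "range_z" (480x640 float32, m along the optical axis (not along the pixel's ray), 0 where there is no reading), "vfov" (degrees; the focal length in pixels is half the picture's height over the tangent of half this angle, whatever the lens; pixels are square), "cx", "cy" (the principal point, pixels), "T" (4x4, takes a point from camera to world coordinates). Camera axes: x right, y down, z forward; pixel columns grow to the right and rows downward; lengths in m; the calibration is good to about 2 mm. The wrist camera is an equidistant fisheye: a pixel r from the principal point sees the ray r / f radians off the axis. A picture is of the moment at which its call begins.
- workorder.hand_in(): hands the job in, once; it reports no verdict.
The state is a dict: "time": time; "qpos": joint angles; "qvel": joint speeds; "joint_efforts": joint torques, N m; "tool_pos": TCP position; "tool_rot": TCP orientation; "contact_force": force on the tool from outside, world axes, zero at the start; "torque": the same for the moment, N m; "opening": finger opening in m.
Only numpy, scipy, OpenCV 4.12 (cv2) and the standard library are available. Lean on these libraries where they do the work, as an engineer would, in place of code of your own. Each camera call takes 0.05 s, during which the arm holds its last target.

## Working session

There is one attempt and no reset: what is moved stays moved. The work goes in short steps, Python scripts to look and compute and a tool call to move; the robot and the scene stay as the last step left them, time stands still between calls to the robot, and variables do not carry over. Pictures are saved under pics/ and viewed, and the job is handed in when it is done.

Besides the shell and the picture viewer there is one more tool, called after ">>>" as name([rows], argument=value, ...), one row to a line, values as JSON. send_rows: Moves the arm, as the interface text tells. Its arguments: {"type":"object","properties":{"series":{"type":"array","items":{"type":"array","items":{"type":"number"}}},"newtons":{"type":"number"}},"required":["series"]}

```bash
mkdir -p pics; python3 - <<'E'
from cell import observe, imaging, workorder, robot
import cv2,numpy as np
print(observe()); print(robot.grasp_offset)
for n in ["side","top","wrist"]:
    d=imaging.read_camera(n); cv2.imwrite(f"pics/{n}0.png",d["color"][:,:,::-1]); np.savez(f"{n}0.npz",**d)
    print(n,d["vfov"],d["cx"],d["cy"],np.round(d["T"],3).tolist())
E
```

```text
{'time': 0.0, 'qpos': array([-1.30103461e+00,  3.42701508e-01,  1.52505290e+00,  1.74165720e-05,
        1.27539124e+00, -1.45951261e-01]), 'qvel': array([-0.00048076, -0.00124712,  0.00018626,  0.00104643,  0.00074652,
       -0.00036908]), 'joint_efforts': array([ 1.29920056e-03, -4.31239700e+01, -2.44216776e+01,  7.20106484e-02,
        5.58114436e-02, -1.31372199e-04]), 'tool_pos': array([ 0.21195238, -0.47985307,  0.22604345]), 'tool_rot': array([-3.14005859e+00, -2.42335001e-04,  4.15707711e-01]), 'contact_force': array([-0.1707407 ,  0.41609839, -0.19576746]), 'torque': array([ 0.05868904, -0.03560361, -0.02794491]), 'opening': 0.09165950781493114}
-0.0188
side 44.641521072201236 318.5101432549562 236.09048821926808 [[-0.99, -0.051, 0.133, 0.424], [-0.141, 0.495, -0.858, 1.101], [-0.022, -0.868, -0.497, 0.738], [0.0, 0.0, 0.0, 1.0]]
top 48.30565384872994 322.30668428843785 236.73708335548457 [[-0.006, -0.986, 0.169, 0.406], [-1.0, 0.002, -0.022, 0.004], [0.021, -0.169, -0.985, 1.312], [0.0, 0.0, 0.0, 1.0]]
wrist 65.70646984690485 321.67408688966515 234.18454850970215 [[0.404, -0.884, -0.234, 0.275], [-0.915, -0.391, -0.104, -0.452], [0.0, 0.256, -0.967, 0.384], [0.0, 0.0, 0.0, 1.0]]
```

View pics/side0.png

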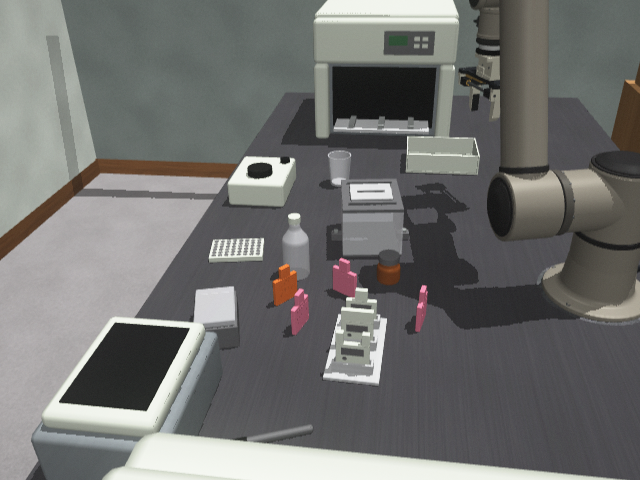

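View pics/top0.png

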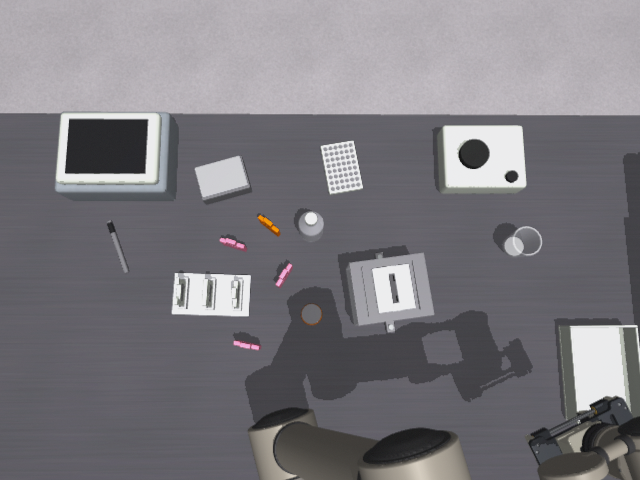

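View pics/wrist0.png

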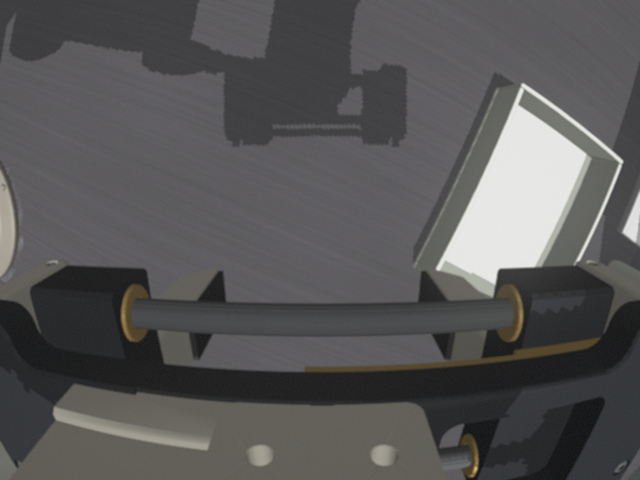

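The top view shows the rack at about (212,294) and the box at about (390,288). There are also pink and orange decoys. I'll enlarge the rack and the box.

```bash
python3 - <<'E'
import cv2
s=cv2.imread("pics/side0.png");t=cv2.imread("pics/top0.png")
a=cv2.resize(s[275:390,310:400],None,fx=5,fy=5,interpolation=cv2.INTER_CUBIC)
b=cv2.resize(t[260:330,160:265],None,fx=7,fy=7,interpolation=cv2.INTER_CUBIC)
c=cv2.resize(t[240:340,335:445],None,fx=6,fy=6,interpolation=cv2.INTER_CUBIC)
for n,i in zip("abc",(a,b,c)): cv2.imwrite(f"pics/crop_{n}.png",i)
E
```

```text
(no output)
```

View pics/crop_a.png

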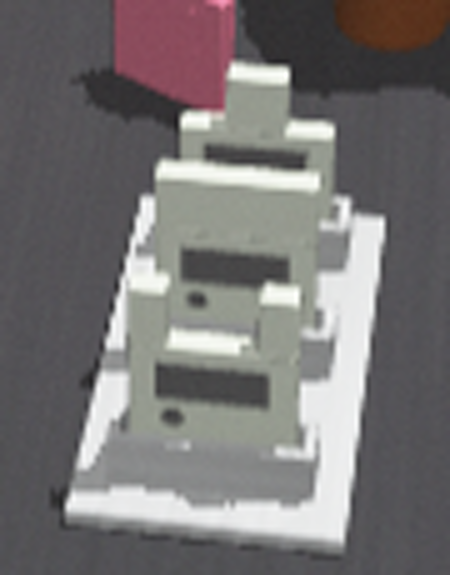

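View pics/crop_b.png

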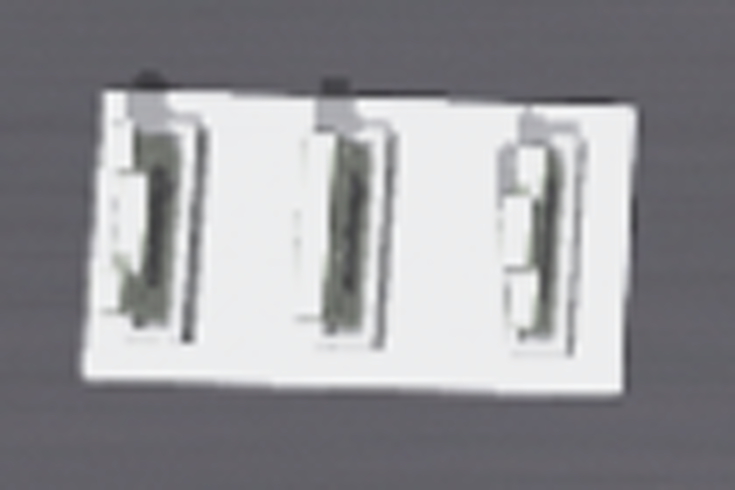

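View pics/crop_c.png

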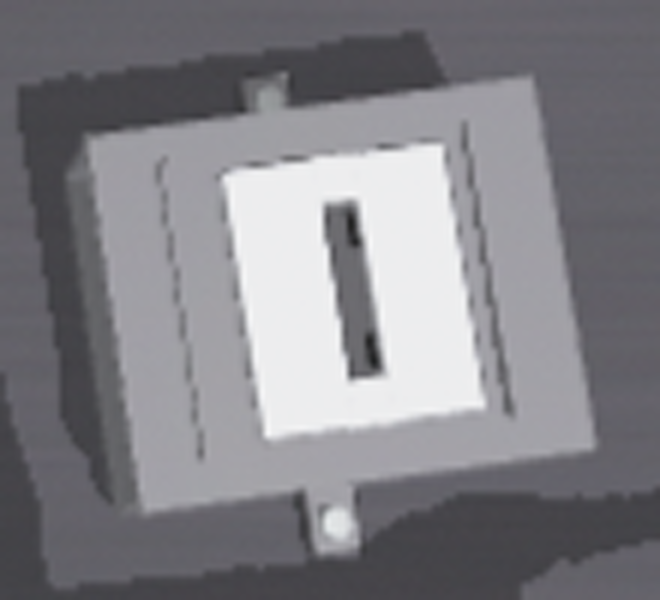

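Three white plates stand in the rack. In the side view they are:
- Forked plate, (355,350): two prongs.
- Plain plate, (358,325): full width.
- Far plate, (361,300): a single middle tab. It's the rightmost one in the top view, (236,291).

The far one fits the cartridge. The other tabbed plates are pink or orange, so they're not meant. The crop confirms this. Next I'll measure.

```bash
cat > h.py <<'E'
import numpy as np, cv2
from scipy.spatial.transform import Rotation as R
def f(d): return 240/np.tan(np.radians(float(d["vfov"]))/2)
def ray(d,u,v):
    T=d["T"]; F=f(d); p=np.array([(u-d["cx"])/F,(v-d["cy"])/F,1.0])
    if d.get("fish",False):
        r=np.hypot(p[0],p[1]); p=np.array([p[0]/r*np.sin(r),p[1]/r*np.sin(r),np.cos(r)]) if r>1e-9 else np.array([0,0,1.])
    return T[:3,3],T[:3,:3]@p
def onz(d,u,v,z):
    o,r=ray(d,u,v); return o+r*(z-o[2])/r[2]
def proj(d,P,fish=False):
    T=d["T"]; c=T[:3,:3].T@(np.asarray(P)-T[:3,3]); F=f(d)
    if fish:
        th=np.arctan2(np.hypot(c[0],c[1]),c[2]); k=th/np.hypot(c[0],c[1]); return np.array([d["cx"]+F*k*c[0],d["cy"]+F*k*c[1]])
    return np.array([d["cx"]+F*c[0]/c[2],d["cy"]+F*c[1]/c[2]])
def load(n): return dict(np.load(n))
def rect(d,m,z,name):
    cs,_=cv2.findContours(m.astype(np.uint8),cv2.RETR_EXTERNAL,cv2.CHAIN_APPROX_NONE)
    for c in cs:
        if cv2.contourArea(c)<15: continue
        P=np.array([onz(d,u,v,z)[:2] for u,v in c[:,0,:].astype(float)])
        r=cv2.minAreaRect((P*1000).astype(np.float32)); print(name,"px",np.round(c[:,0].mean(0),1),"mm",np.round(r[0],1),np.round(r[1],1),round(r[2],1))
E
python3 - <<'E'
from h import *
d=load("top0.npz"); g=d["color"].astype(int); 
def sub(m,x0,x1,y0,y1):
    k=np.zeros(m.shape,bool);k[y0:y1,x0:x1]=m[y0:y1,x0:x1];return k
br=g.min(2)
rect(d,sub(br>215,365,425,255,320),.131,"insert")
rect(d,sub(br<150,385,405,268,309),.131,"slot")
rect(d,sub((br>100)&(br<=255),340,440,240,335),.125,"lid")
rect(d,sub(br>205,165,258,265,325),.028,"rack")
o=np.round
z=d["range_z"]
for (u,v) in [(394,265),(375,290),(355,290),(392,292),(234,292),(237,283),(228,305),(205,292),(180,290),(400,345)]:
    p=np.array([(u-d["cx"])/f(d),(v-d["cy"])/f(d),1])*z[v,u]; print(u,v,br[v,u],np.round((d["T"][:3,:3]@p+d["T"][:3,3])*1000,1))
np.set_printoptions(linewidth=250)
print(br[276:314,228:246])
E
```

```text
insert px [393.6 288.1] mm [ 493.  -178.6] [99.2 81.5] 7.6
slot px [393.3 288. ] mm [ 492.9 -178.4] [63.4 12.9] 7.5
lid px [390. 292.] mm [ 486.5 -172.2] [178.3 179.1] 8.2
rack px [208.6 293. ] mm [488. 241.] [180.   96.8] 87.9
394 265 186 [ 543.9 -181.5  130. ]
375 290 201 [ 488.6 -138.   128.6]
355 290 159 [489.1 -94.  124.4]
392 292 107 [ 492.3 -194.6    3.1]
234 292 236 [488.  177.8  93.4]
237 283 220 [510.4 174.9  68.4]
228 305 237 [462.4 203.1  11.7]
205 292 236 [488.  242.4  97. ]
180 290 223 [495.  306.3  65.5]
400 345 68 [ 365.  -210.6    1.3]
[[237 237 236 237 236 232 194 180 198 212 237 237 237 236 236 236 236 236]
 [236 237 237 237 237 231 174 174 175 181 200 199 199 199 212 237 237 236]
 [237 236 236 236 237 231 177 177 177 178 178 177 177 179 197 236 236 236]
 [237 236 237 237 237 231 177 177 176 177 189 220 220 217 201 226 237 237]
 [237 237 237 232 203 205 171 167 151 153 177 224 235 231 206 187 236 236]
 [237 236 232 195 174 175 229 228 227 215 138 172 215 232 183 173 237 237]
 [237 237 231 176 174 187 236 237 236 224 118 143 197 231 174 172 237 237]
 [237 236 231 17
[... 1609 characters left out ...]
229 150 215 237 236 237]
 [237 237 236 233 213 237 236 231 163 112 131 201 228 152 219 237 237 236]
 [237 236 237 234 216 218 212 211 145 117 131 200 228 152 220 237 237 236]
 [236 236 236 234 225 224 137 153 137 140 148 207 229 157 220 237 237 236]
 [236 236 236 235 228 230 168 198 196 182 192 225 227 141 219 237 236 237]
 [236 237 236 236 235 235 229 232 232 230 232 235 227 147 233 237 237 236]
 [236 236 237 236 234 221 221 223 223 223 224 223 214 167 237 237 236 237]
 [236 237 237 237 236 233 233 233 233 233 233 233 232 229 237 236 236 236]
 [236 237 236 237 237 236 237 237 237 236 236 236 237 236 236 236 237 237]
 [236 237 236 236 237 237 237 237 237 237 236 237 236 236 236 237 236 236]]
```

```bash
python3 - <<'E'
from h import *
np.set_printoptions(linewidth=250,suppress=True)
d=load("top0.npz")
print("tab top(top cam)",onz(d,233.5,292.5,.092)*1000, "ends shoulders",onz(d,236,280.6,.068)*1000,onz(d,233.7,306.,.068)*1000)
g=d["color"].astype(int);br=g.min(2)
k=np.zeros(br.shape,bool);k[265:325,165:258]=br[265:325,165:258]>140
rect(d,k,.010,"rack@10")
for nm,m,z in (("ins",br>190,.131),):
    k=np.zeros(br.shape,np.uint8);k[255:320,365:425]=m[255:320,365:425]
    c=max(cv2.findContours(k,0,1)[0],key=cv2.contourArea)
    b=cv2.boxPoints(cv2.minAreaRect(c)); print(b); print(np.array([onz(d,*p,z) for p in b])*1000)
s=load("side0.npz");b2=s["color"].astype(int).min(2)
print(b2[286:312,344:380])
print(b2[178:212,340:405:1][::2])
E
```

```text
tab top(top cam) [486.95905471 179.05957333  92.        ] ends shoulders [516.03371355 177.32936382  68.        ] [457.5933172  181.36639708  68.        ]
rack@10 px [211.1 294.4] mm [488.4 245.1] [185.4 100.7] 87.9
[[371.6705  268.3584 ]
 [408.4913  262.69366]
 [415.41617 307.7052 ]
 [378.59537 313.36993]]
[[ 536.44077613 -131.3517083   131.        ]
 [ 548.82375556 -213.87670034  131.        ]
 [ 449.22928805 -225.84792266  131.        ]
 [ 437.33636766 -144.42399408  131.        ]]
[[ 74  73  76  77  73  77  75  77  75  77  83  83  80  78  81  81  79  81  61  46  50  47  50  48  50  46  50  48  47  48  45  48  50  50  48  51]
 [ 77  75  75  74  76  77  75  77  77  75  85  90 162 156 154 122 118 102 101  68  54  50  50  46  48  49  49  49  47  46  49  51  49  49  53  51]
 [ 74  76  74  77  77  74  75  75  77  74  85 105 231 228 227 208 202 193 192 181 174 174 179 142  53  49  48  48  48  49  48  45  52  50  51  47]
 [ 76  77  74  77  76  76  76  75  75  75  86 153 240 239 240 239 240 239 239 238 239 239 240 223  56  47  46  49  50  48  46  47  51  51  48  53]
 [ 75  76  74  78  76 
[... 2704 characters left out ...]
5 111 108  91  78  76  70  70 124 142 142 144 144 124  84  83  84]
 [238 240 239 239 240 240 240 239 239 239 239 239 238 239 238 240 240 227 226 224 203 201 190 181 177 174 180 195 184 184 145 144 124  85  85  84]
 [214 218 218 221 225 227 230 233 233 235 237 238 238 238 239 239 239 241 240 239 239 238 239 239 239 239 239 240 230 231 136 143 122  85  82  83]
 [143 143 147 151 159 169 182 191 196 203 207 214 216 217 221 225 227 230 234 234 235 237 238 239 238 238 239 239 239 237 132 143 122  84  85  82]]
[[202 198 190 ...  82  84  85]
 [210 129 131 ...  88  84  86]
 [211 107 129 ...  83  85  84]
 ...
 [ 83  90 105 ... 130  87  49]
 [ 83  91 102 ... 123 122  49]
 [ 86  90  84 ...  70  71  51]]
```

```bash
python3 - <<'E'
import cv2
s=cv2.imread("pics/side0.png")
cv2.imwrite("pics/crop_d.png",cv2.resize(s[170:275,325:425],None,fx=5.5,fy=5.5,interpolation=cv2.INTER_CUBIC))
E
```

```text
(no output)
```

View pics/crop_d.png

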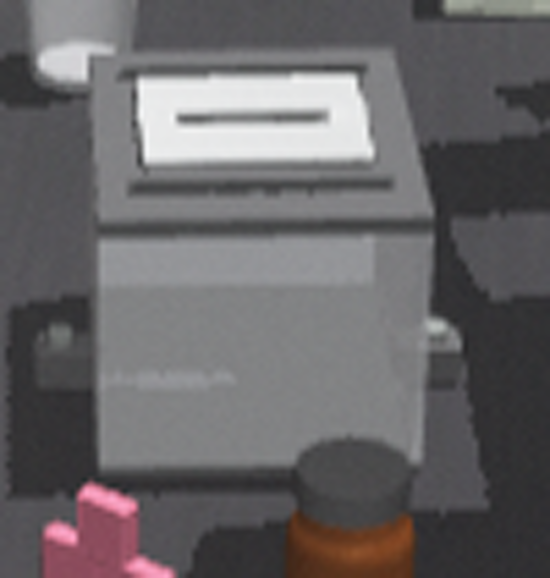

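>>> send_rows([
  [0.0, 0.0, -0.03, 0, 0, 0.05, 0],
  [0.0, -0.02, -0.03, 0, 0, 0.08, 0.5],
  [0.0, -0.03, 0, 0, 0, 0.09, 0.6],
  [0, -0.035, 0, 0, 0, 0.1, 0.6],
  [0, -0.035, 0, 0, 0, 0.1, 0.6],
], newtons=20)

```text
time: 0.57
tool_pos: [0.1856, -0.3624, 0.2865]
tool_rot: [-3.142, 0.0, -0.01]
contact_force: [0.7, 0.2, 0.1]
opening: 0.0698
```

Side view: the insert sits at about (371,191) with its slot along the image row, and the jar is at (388,267). Now over to the cartridge.

>>> send_rows([
  [0.036, -0.02, 0, 0, 0, 0, 0.6],
  [0.036, -0.02, 0, 0, 0, 0, 0.6],
  [0.036, -0.02, 0, 0, 0, 0, 0.6],
  [0.036, -0.02, 0, 0, 0, 0, 0.6],
  [0.036, -0.02, 0, 0, 0, 0.0, 0.6],
])

```text
time: 0.98
tool_pos: [0.3681, -0.263, 0.2868]
tool_rot: [3.141, -0.0, -0.005]
contact_force: [0.9, -1.1, 0.1]
opening: 0.0386
```

>>> send_rows([
  [0.024, -0.034, 0, 0, 0, 0.01, 0.6],
  [0.024, -0.034, 0, 0, 0, 0.01, 0.6],
  [0.024, -0.034, 0, 0, 0, 0.01, 0.6],
  [0.024, -0.034, 0, 0, 0, 0.01, 0.6],
  [0.024, -0.034, 0, 0, 0, 0.0, 0.6],
])

```text
time: 1.4
tool_pos: [0.4915, -0.0953, 0.2866]
tool_rot: [3.141, 0.0, -0.045]
contact_force: [0.6, -0.8, 0.2]
opening: 0.0364
```

>>> send_rows([
  [0, -0.04, 0, 0, 0, 0, 0.6],
  [0, -0.04, 0, 0, 0, 0, 0.6],
  [0, -0.04, 0, 0, 0, 0, 0.6],
  [0, -0.04, 0, 0, 0, 0, 0.6],
  [0, -0.04, 0, 0, 0, 0.0, 0.6],
])

```text
time: 1.82
tool_pos: [0.4992, 0.1044, 0.2865]
tool_rot: [3.141, 0.0, -0.044]
contact_force: [0.7, 0.1, -0.2]
opening: 0.0366
```

>>> send_rows([
  [-0.005, -0.025, 0, 0, 0, 0, 0.6],
  [-0.005, -0.025, 0.03, 0, 0, 0, 0.6],
  [-0.005, -0.0245, 0.03, 0, 0, 0, 0.6],
  [0, 0, 0.03, 0, 0, 0, 0.6],
  [0, 0, 0, 0, 0, 0.0, 0.6],
])

```text
time: 2.23
tool_pos: [0.4841, 0.1781, 0.1911]
tool_rot: [3.139, 0.011, -0.042]
contact_force: [-2.0, 0.2, -0.3]
opening: 0.0366
```

```bash
python3 - <<'E'
from cell import observe, imaging
import cv2,numpy as np
d=imaging.read_camera("wrist"); cv2.imwrite("pics/w1.png",d["color"][:,:,::-1]); np.savez("w1.npz",**d,fish=True)
o=observe();print(o["tool_pos"],o["tool_rot"])
from h import *
d["fish"]=True
for P in ([.487,.179,.092],[.486,.180,.092],o["tool_pos"]): print(proj(d,P,True))
s=load("side0.npz")
print("side",onz(s,361.4,289.3,.092)*1000)
E
```

```text
[0.48592842 0.17756011 0.19424564] [ 3.13959035  0.00667579 -0.04283007]
[320.35324662 230.2197908 ]
[319.01097599 231.6321486 ]
[323.77657418 290.44896227]
side [485.68115824 180.97179378  92.        ]
```

View pics/w1.png

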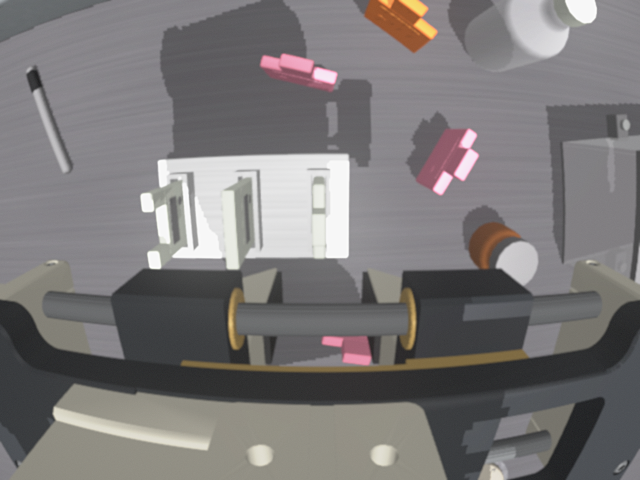

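The wrist view shows the rack, with the single-tab plate at about (319,215). The forked plate is at (165,220) and the plain one at (238,222). I'll take an enlarged crop to confirm and refine.

```bash
python3 - <<'E'
import cv2
s=cv2.imread("pics/w1.png")
cv2.imwrite("pics/crop_e.png",cv2.resize(s[150:270,270:370],None,fx=5,fy=5,interpolation=cv2.INTER_CUBIC))
E
```

```text
(no output)
```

View pics/crop_e.png

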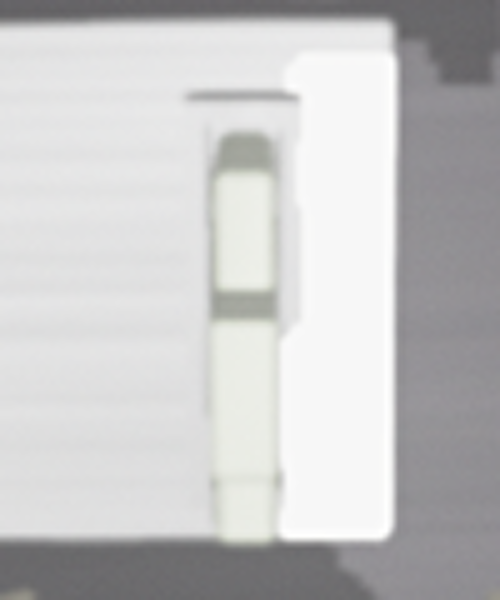

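Confirmed. The tab's top face is at (319,230) in the wrist view, which gives about (0.487, 0.180), and its yaw matches the tool. I'll descend with the jaws part open.

>>> send_rows([
  [0.001, -0.0023, 0.02, 0, 0, 0, 0.6],
  [0, 0, 0.03, 0, 0, 0, 0.6],
  [0, 0, 0.02, 0, 0, 0, 0.6],
  [0, 0, 0.0, 0, 0, 0, 0.6],
  [0, 0, 0.0, 0, 0, 0, 0.6],
])

```text
time: 2.7
tool_pos: [0.49, 0.1792, 0.128]
tool_rot: [3.142, -0.001, -0.045]
contact_force: [0.2, -0.1, 0.7]
opening: 0.0372
```

```bash
python3 - <<'E'
from cell import observe, imaging
import cv2,numpy as np
d=imaging.read_camera("wrist"); cv2.imwrite("pics/w2.png",cv2.resize(d["color"][150:390,200:460,::-1],None,fx=2.3,fy=2.3)); np.savez("w2.npz",**d,fish=True)
o=observe();print(o["tool_pos"],o["tool_rot"],o["contact_force"])
E
```

```text
[0.49060766 0.17943394 0.12882236] [-3.14102278e+00 -2.91271869e-03 -4.52110444e-02] [-0.056553   0.1502108 -0.4287516]
```

View pics/w2.png

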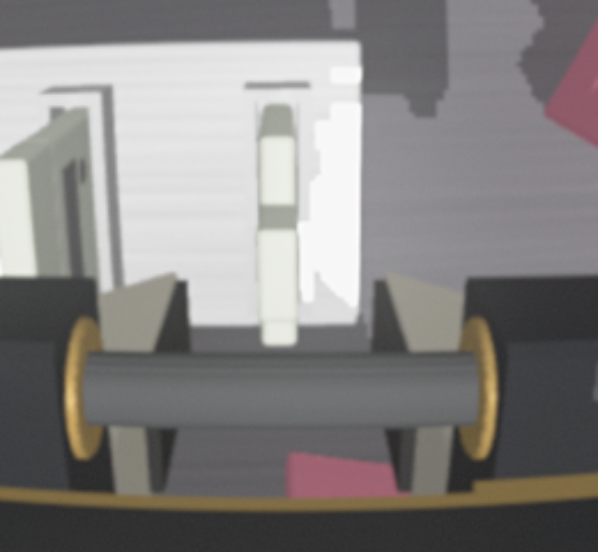

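The plate is centred between the fingers: plate at x≈278, finger midpoint ≈280. I'll descend and grip.

>>> send_rows([
  [-0.0035, 0, 0.025, 0, 0, 0, 0.6],
  [0, 0, 0.025, 0, 0, 0, 0.6],
  [0, 0, 0.018, 0, 0, 0, 0.6],
  [0, 0, 0.0, 0, 0, 0, 0.6],
  [0, 0, 0.0, 0, 0, 0, 0.6],
])

```text
time: 3.17
tool_pos: [0.4867, 0.1799, 0.0602]
tool_rot: [-3.141, -0.002, -0.045]
contact_force: [1.3, -0.5, 0.3]
opening: 0.0366
```

>>> send_rows([
  [0, 0, 0, 0, 0, 0, 0.8],
  [0, 0, 0, 0, 0, 0, 1],
  [0, 0, 0, 0, 0, 0, 1],
  [0, 0, 0, 0, 0, 0, 1],
  [0, 0, 0, 0, 0, 0, 1],
], newtons=25)

```text
time: 3.58
tool_pos: [0.486, 0.18, 0.0595]
tool_rot: [-3.141, -0.001, -0.044]
contact_force: [-0.1, 0.0, 5.4]
opening: 0.01
```

>>> send_rows([
  [0, 0, -0.01, 0, 0, 0, 1],
  [0, 0, -0.02, 0, 0, 0, 1],
  [0, 0, -0.03, 0, 0, 0, 1],
  [0, 0, -0.04, 0, 0, 0, 1],
  [0, 0, -0.04, 0, 0, 0, 1],
], newtons=30)

```text
time: 4.0
tool_pos: [0.4846, 0.1798, 0.2004]
tool_rot: [3.141, 0.002, -0.044]
contact_force: [1.1, 0.1, -0.7]
opening: 0.0098
```

>>> send_rows([
  [0, 0, -0.03, 0, 0, 0, 1],
  [0, 0.02, 0, 0, 0, 0, 1],
  [0, 0.03, 0, 0, 0, 0, 1],
  [0, 0.035, 0, 0, 0, 0, 1],
  [0, 0.035, 0, 0, 0, 0, 1],
])

```text
time: 4.42
tool_pos: [0.4797, 0.0592, 0.2296]
tool_rot: [3.141, -0.001, -0.042]
contact_force: [1.2, -0.7, -0.2]
opening: 0.0099
```

```bash
python3 - <<'E'
from cell import observe, imaging
import cv2,numpy as np
d=imaging.read_camera("side"); cv2.imwrite("pics/s3.png",d["color"][:,:,::-1])
o=observe();print(o["tool_pos"],o["tool_rot"],o["contact_force"],o["opening"])
E
```

```text
[0.47970326 0.05353099 0.2294253 ] [ 3.13757433e+00 -2.93129359e-04 -4.60023125e-02] [ 1.60342158e+00 -4.83341885e+00  4.70888397e-03] 0.009748816412227293
```

View pics/s3.png

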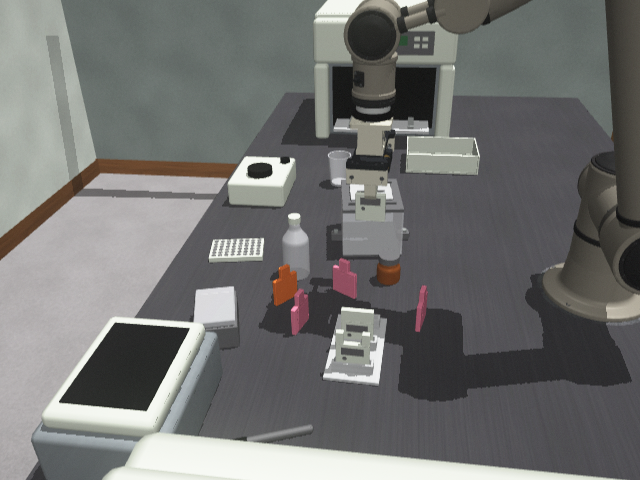

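The cartridge is held upright at (370,203), and the other two plates haven't moved. Moving to the box.

>>> send_rows([
  [0.005, 0.035, 0, 0, 0, 0, 1],
  [0.005, 0.04, 0, 0, 0, 0, 1],
  [0.005, 0.04, 0, 0, 0, 0, 1],
  [0.005, 0.04, 0, 0, 0, 0, 1],
  [0.003, 0.03, 0, 0, 0, 0, 1],
])

```text
time: 4.88
tool_pos: [0.4949, -0.1285, 0.2294]
tool_rot: [3.141, -0.001, -0.045]
contact_force: [1.4, 0.5, -0.5]
opening: 0.0096
```

>>> send_rows([
  [0, 0.02, 0, 0, 0, -0.06, 1],
  [0, 0.01, 0, 0, 0, -0.06, 1],
  [0, 0.01, 0, 0, 0, -0.056, 1],
  [0, 0, 0, 0, 0, 0, 1],
  [0, 0, 0, 0, 0, 0, 1],
])

```text
time: 5.3
tool_pos: [0.4949, -0.1657, 0.229]
tool_rot: [-3.141, 0.0, 0.129]
contact_force: [0.4, 0.6, -0.7]
opening: 0.01
```

```bash
cat > st.py <<'E'
from cell import observe
import numpy as np,sys
from scipy.spatial.transform import Rotation as R
o=observe();np.set_printoptions(suppress=True,precision=4)
print(o["time"],o["tool_pos"],o["tool_rot"],o["contact_force"],round(o["opening"],4))
if len(sys.argv)>1:
    t=np.array(list(map(float,sys.argv[1:5])))
    Rm=R.from_euler("xyz",o["tool_rot"]).as_matrix()
    print("tool shift",Rm.T@(t[:3]-o["tool_pos"]),"turn",R.from_matrix(Rm.T@R.from_euler("xyz",[np.pi,0,t[3]]).as_matrix()).as_rotvec())
E
python3 st.py .493 -.1788 .215 .131
```

```text
5.3 [ 0.4949 -0.1657  0.229 ] [-3.1414  0.      0.1291] [ 0.4102  0.5869 -0.7272] 0.01
tool shift [-0.0036  0.0128  0.014 ] turn [-0.0002  0.     -0.0019]
```

```bash
python3 - <<'E'
from cell import observe, imaging
import cv2,numpy as np
from h import *
for n in ("wrist","side"):
    d=imaging.read_camera(n); np.savez(n+"4.npz",**d,fish=(n=="wrist"))
    c=d["color"][:,:,::-1]
    c=c[100:400,160:500] if n=="wrist" else c[150:250,320:430]
    cv2.imwrite(f"pics/{n}4.png",cv2.resize(c,None,fx=2.2 if n=="wrist" else 6,fy=2.2 if n=="wrist" else 6,interpolation=cv2.INTER_CUBIC))
E
python3 st.py
```

```text
5.4 [ 0.495 -0.165  0.229] [-3.1414 -0.0001  0.1307] [-0.1083  0.0334  0.2867] 0.01
```

View pics/wrist4.png

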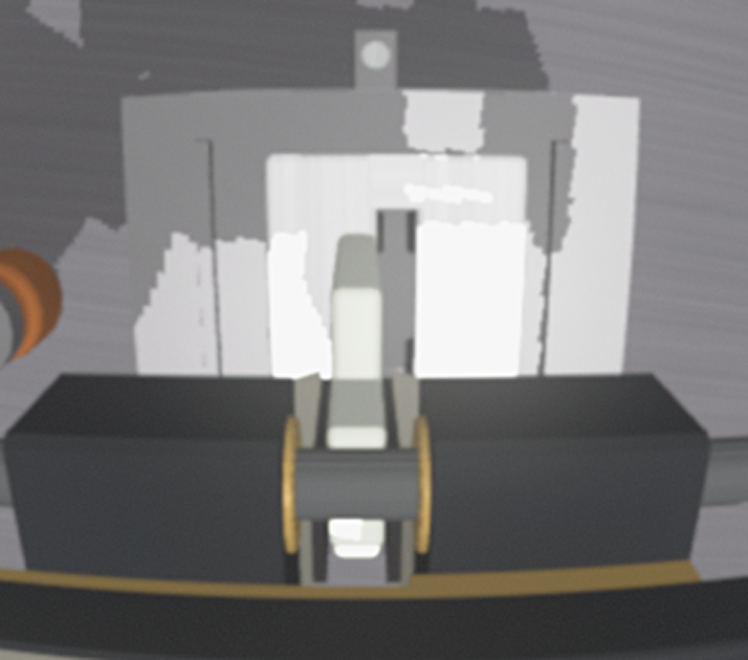

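View pics/side4.png

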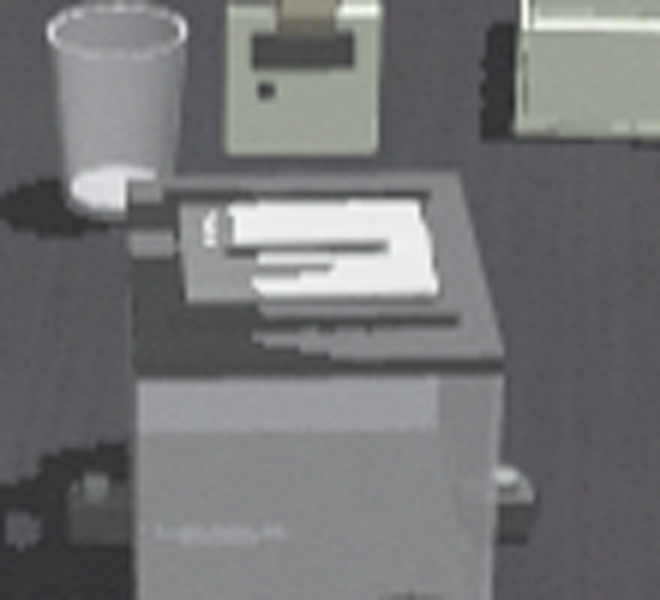

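```bash
python3 - <<'E'
from h import *
from scipy.spatial.transform import Rotation as R
w=load("wrist4.npz"); w["fish"]=True
tp=np.array([.495,-.165,.229]); Rm=R.from_euler("xyz",[-3.1414,0,.1307]).as_matrix()
def show(n,c,r,z):
    P=onz(w,160+c/2.2,100+r/2.2,z); print(n,np.round(P*1000,1),"tool",np.round(Rm.T@(P-tp)*1000,1))
show("shoulder far edge mid",357.5,288,.237)
show("shoulder L",332,320,.237);show("shoulder R",383,320,.237)
show("tabtop near",355.5,437,.261)
show("slot far end mid",397,210,.131)
show("slot far L",377,225,.131);show("slot far R",416,225,.131)
show("slot R low",414,370,.131);show("insert L",268,300,.131);show("insert R",525,300,.131)
show("ins far",397,155,.131)
s=load("side4.npz")
for n,c,r in (("slot L",228,247),("slot R",387,245)): print("side",n,np.round(onz(s,320+c/6,150+r/6,.131)*1000,1))
for n,c,r in (("foot L",227,150),("foot R",378,153)): print("side",n,np.round(onz(s,320+c/6,150+r/6,.177)*1000,1))
E
```

```text
shoulder far edge mid [ 525.5 -161.6  237. ] tool [30.7  0.6 -8. ]
shoulder L [ 518.6 -157.6  237. ] tool [24.4 -4.3 -8. ]
shoulder R [ 519.9 -167.2  237. ] tool [24.4  5.5 -8. ]
tabtop near [ 505.9 -163.7  261. ] tool [ 11.    0.2 -32. ]
slot far end mid [ 525.5 -174.5  131. ] tool [29.  13.4 98. ]
slot far L [ 519.9 -168.9  131. ] tool [24.2  7.1 98. ]
slot far R [ 521.5 -181.2  131. ] tool [24.2 19.5 98. ]
slot R low [ 473.2 -187.7  131. ] tool [-24.6  19.7  98. ]
insert L [ 491.  -137.1  131. ] tool [ -0.4 -28.2  98. ]
insert R [ 501.8 -220.5  131. ] tool [-0.5 56.  98. ]
ins far [ 542.8 -172.1  131. ] tool [46.5 13.3 98. ]
side slot L [ 521.8 -170.8  131. ]
side slot R [ 458.7 -178.7  131. ]
side foot L [ 522.  -162.3  177. ]
side foot R [ 463.2 -164.8  177. ]
```

The slot lies at tool offset (-4.5, +12.9) mm from the plate and is parallel to it. I'll shift over, lower to just above the mouth and look again.

>>> send_rows([
  [-0.0025, 0.007, 0, 0, 0, 0, 1],
  [-0.002, 0.006, 0.0, 0, 0, 0, 1],
  [0, 0, 0.02, 0, 0, 0, 1],
  [0, 0, 0.018, 0, 0, 0, 1],
  [0, 0, 0, 0, 0, 0, 1],
])

```text
time: 5.82
tool_pos: [0.4905, -0.1786, 0.1877]
tool_rot: [-3.138, 0.005, 0.131]
contact_force: [-0.4, -0.4, -1.6]
opening: 0.0097
```

```bash
python3 - <<'E'
from cell import observe, imaging
import cv2,numpy as np
from h import *
for n in ("wrist","side"):
    d=imaging.read_camera(n); np.savez(n+"5.npz",**d,fish=(n=="wrist"))
    c=d["color"][:,:,::-1]
    c=c[150:320,250:430] if n=="wrist" else c[150:250,320:430]
    cv2.imwrite(f"pics/{n}5.png",cv2.resize(c,None,fx=4 if n=="wrist" else 6,fy=4 if n=="wrist" else 6,interpolation=cv2.INTER_CUBIC))
E
python3 st.py
```

```text
5.9167 [ 0.4921 -0.1793  0.1907] [-3.1411  0.0009  0.1316] [-0.4614 -0.4968 -0.6397] 0.0097
```

View pics/wrist5.png

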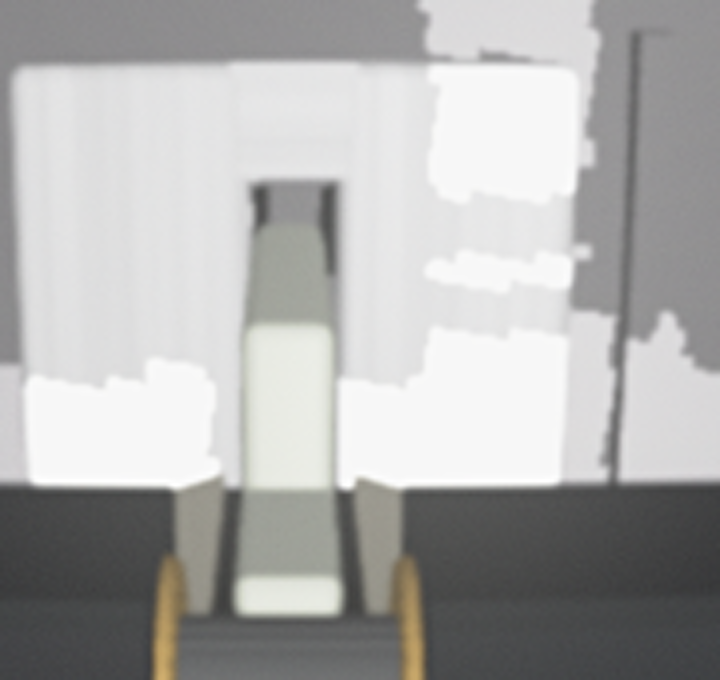

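View pics/side5.png

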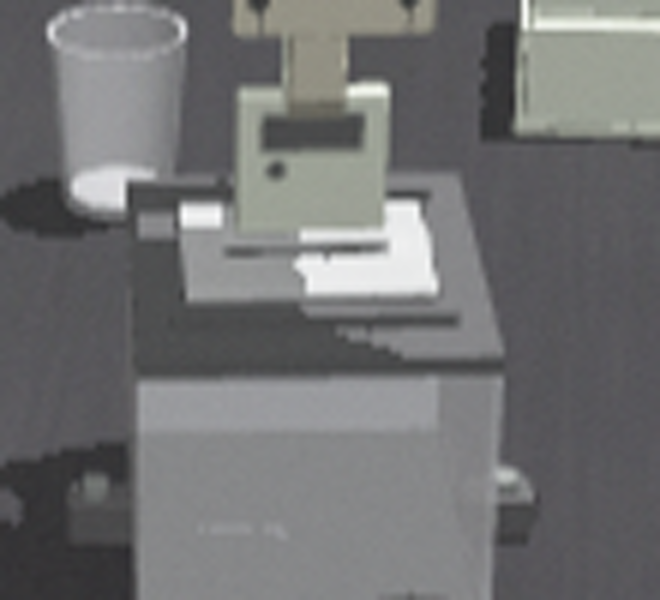

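```bash
python3 - <<'E'
from h import *
from scipy.spatial.transform import Rotation as R
w=load("wrist5.npz"); w["fish"]=True
tp=np.array([.4921,-.1793,.1907]); Rm=R.from_euler("xyz",[np.pi,0,.1316]).as_matrix()
def show(n,c,r,z,d=w):
    P=onz(d,250+c/4,150+r/4,z) if d is w else onz(d,320+c/6,150+r/6,z); print(n,np.round(Rm.T@(P-tp)*1000,1))
zf=.1907-.052
show("shoulder far mid",290,325,zf+.06)
show("sh L",246,410,zf+.06);show("sh R",335,410,zf+.06)
show("foot far mid",291,222,zf)
show("slot far end mid",295,183,.131)
show("slot L",250,200,.131);show("slot R",340,200,.131);show("slot R low",339,360,.131);show("slot L low",241,300,.131)
show("insL",25,360,.131);show("insR",563,360,.131)
s=load("side5.npz")
for n,c,r,z in (("sl L",226,251,.131),("sl R",388,247,.131),("ft L",238,230,zf),("ft R",386,232,zf)): show(n,c,r,z,s)
E
```

```text
shoulder far mid [30.1 -1.  -8. ]
sh L [21.  -5.5 -8. ]
sh R [21.   3.7 -8. ]
foot far mid [29.4 -0.8 52. ]
slot far end mid [33.7 -0.2 59.7]
slot L [31.2 -6.8 59.7]
slot R [31.2  6.3 59.7]
slot R low [ 6.9  6.4 59.7]
slot L low [16.2 -8.2 59.7]
insL [  6.9 -41.   59.7]
insR [ 6.9 40.4 59.7]
sl L [31.5 -8.2 59.7]
sl R [-33.2  -6.8  59.7]
ft L [26.6 -5.1 52. ]
ft R [-32.   -9.1  52. ]
```

The plate sits 0.6 mm off the slot's centreline in y and about 1 mm in x. I'll correct that and descend gently, watching the force.

>>> send_rows([
  [0.001, 0.0006, 0, 0, 0, 0, 1],
  [0, 0, 0.004, 0, 0, 0, 1],
  [0, 0, 0.003, 0, 0, 0, 1],
  [0, 0, 0.002, 0, 0, 0, 1],
  [0, 0, 0.002, 0, 0, 0, 1],
])

```text
time: 6.33
tool_pos: [0.4934, -0.1797, 0.1797]
tool_rot: [3.141, -0.0, 0.132]
contact_force: [0.1, -0.9, -0.4]
opening: 0.0098
```

>>> send_rows([
  [0, 0, 0.001, 0, 0, 0, 1],
  [0, 0, 0.001, 0, 0, 0, 1],
  [0, 0, 0.001, 0, 0, 0, 1],
])

```text
time: 6.58
tool_pos: [0.4934, -0.1797, 0.1767]
tool_rot: [3.141, -0.0, 0.132]
contact_force: [0.0, 0.2, -1.0]
opening: 0.0098
```

The foot is about 6 mm below the mouth with no force, so it's in the slot. Next come the lips, pushed gently.

>>> send_rows([
  [0, 0, 0.001, 0, 0, 0, 1],
  [0, 0, 0.001, 0, 0, 0, 1],
  [0, 0, 0.001, 0, 0, 0, 1],
  [0, 0, 0.001, 0, 0, 0, 1],
])

```text
time: 6.92
tool_pos: [0.4934, -0.1797, 0.1727]
tool_rot: [3.141, -0.0, 0.132]
contact_force: [0.7, -0.0, 0.7]
opening: 0.0098
```

>>> send_rows([
  [0, 0, 0.001, 0, 0, 0, 1],
  [0, 0, 0.001, 0, 0, 0, 1],
])

```text
time: 7.08
tool_pos: [0.4935, -0.1795, 0.1711]
tool_rot: [-3.141, -0.001, 0.132]
contact_force: [-1.3, 2.3, 6.2]
opening: 0.0098
```

>>> send_rows([
  [0, 0, 0.001, 0, 0, 0, 1],
  [0, 0, 0.001, 0, 0, 0, 1],
])

```text
time: 7.25
tool_pos: [0.4936, -0.1793, 0.1696]
tool_rot: [-3.141, -0.001, 0.132]
contact_force: [-1.6, 3.1, 9.8]
opening: 0.0098
```

>>> send_rows([
  [0, 0, 0.001, 0, 0, 0, 1],
  [0, 0, 0.001, 0, 0, 0, 1],
])

```text
time: 7.42
tool_pos: [0.4938, -0.1796, 0.168]
tool_rot: [3.141, -0.002, 0.132]
contact_force: [-1.6, 1.8, 11.3]
opening: 0.0099
```

>>> send_rows([
  [0, 0, 0.001, 0, 0, 0, 1],
  [0, 0, 0.001, 0, 0, 0, 1],
])

```text
time: 7.58
tool_pos: [0.4939, -0.1796, 0.1659]
tool_rot: [3.141, -0.002, 0.132]
contact_force: [-1.5, 2.9, 7.5]
opening: 0.01
```

>>> send_rows([
  [0, 0, 0.001, 0, 0, 0, 1],
  [0, 0, 0.001, 0, 0, 0, 1],
  [0, 0, 0.001, 0, 0, 0, 1],
])

```text
time: 7.83
tool_pos: [0.494, -0.1795, 0.1627]
tool_rot: [3.141, -0.002, 0.132]
contact_force: [-0.4, 2.3, 7.0]
opening: 0.0097
```

>>> send_rows([
  [0, 0, 0.0015, 0, 0, 0, 1],
  [0, 0, 0.0015, 0, 0, 0, 1],
  [0, 0, 0.0015, 0, 0, 0, 1],
  [0, 0, 0.0015, 0, 0, 0, 1],
  [0, 0, 0.0015, 0, 0, 0, 1],
])

```text
time: 8.25
tool_pos: [0.4941, -0.1795, 0.1553]
tool_rot: [3.141, -0.002, 0.132]
contact_force: [-0.7, 1.5, 7.8]
opening: 0.0096
```

>>> send_rows([
  [0, 0, 0.0015, 0, 0, 0, 1],
  [0, 0, 0.0015, 0, 0, 0, 1],
  [0, 0, 0.0015, 0, 0, 0, 1],
  [0, 0, 0.0015, 0, 0, 0, 1],
  [0, 0, 0.0015, 0, 0, 0, 1],
])

```text
time: 8.67
tool_pos: [0.4941, -0.1796, 0.1477]
tool_rot: [3.141, -0.002, 0.132]
contact_force: [-0.6, 2.6, 6.8]
opening: 0.01
```

>>> send_rows([
  [0, 0, 0.001, 0, 0, 0, 1],
  [0, 0, 0.001, 0, 0, 0, 1],
  [0, 0, 0.001, 0, 0, 0, 1],
  [0, 0, 0, 0, 0, 0, 1],
])

```text
time: 9.0
tool_pos: [0.4941, -0.1795, 0.1446]
tool_rot: [3.141, -0.002, 0.132]
contact_force: [-0.4, 2.0, 7.1]
opening: 0.0101
```

The foot is now well past the lips. I'll release, rise, close the fingers and check before pushing from above.

>>> send_rows([
  [0, 0, 0, 0, 0, 0, 0.8],
  [0, 0, 0, 0, 0, 0, 0.7],
  [0, 0, 0, 0, 0, 0, 0.7],
  [0, 0, 0, 0, 0, 0, 0.7],
])

```text
time: 9.33
tool_pos: [0.4933, -0.1798, 0.1435]
tool_rot: [3.142, 0.0, 0.132]
contact_force: [-0.2, -0.2, -0.3]
opening: 0.0267
```

>>> send_rows([
  [0, 0, -0.01, 0, 0, 0, 0.7],
  [0, 0, -0.015, 0, 0, 0, 0.7],
  [0, 0, -0.02, 0, 0, 0, 0.7],
  [0, 0, 0, 0, 0, 0, 1],
  [0, 0, 0, 0, 0, 0, 1],
])

```text
time: 9.75
tool_pos: [0.494, -0.1801, 0.1901]
tool_rot: [3.14, -0.002, 0.132]
contact_force: [-0.5, -0.2, -0.2]
opening: 0.0188
```

>>> send_rows([
  [0, 0, 0, 0, 0, 0, 1],
  [0, 0, 0, 0, 0, 0, 1],
  [0, 0, 0, 0, 0, 0, 1],
])

```text
time: 10.0
tool_pos: [0.493, -0.1795, 0.188]
tool_rot: [-3.141, 0.001, 0.132]
contact_force: [0.4, 0.1, 0.2]
opening: 0.0017
```

```bash
python3 - <<'E'
from cell import observe, imaging
import cv2,numpy as np
for n in ("wrist","side"):
    d=imaging.read_camera(n); np.savez(n+"6.npz",**d,fish=(n=="wrist"))
    c=d["color"][:,:,::-1]
    c=c[150:350,230:430] if n=="wrist" else c[150:250,320:430]
    cv2.imwrite(f"pics/{n}6.png",cv2.resize(c,None,fx=3 if n=="wrist" else 6,fy=3 if n=="wrist" else 6,interpolation=cv2.INTER_CUBIC))
E
python3 st.py
```

```text
10.1 [ 0.4931 -0.1796  0.1881] [-3.141   0.001   0.1318] [-0.2231  1.1905 -0.2267] 0.0004
```

View pics/wrist6.png

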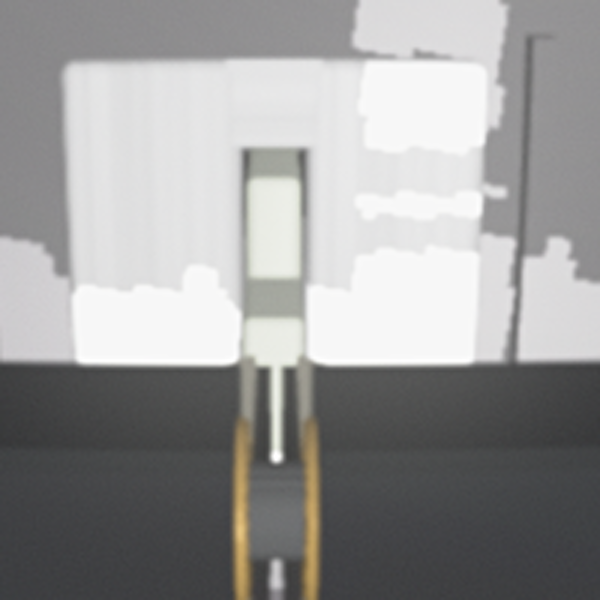

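View pics/side6.png

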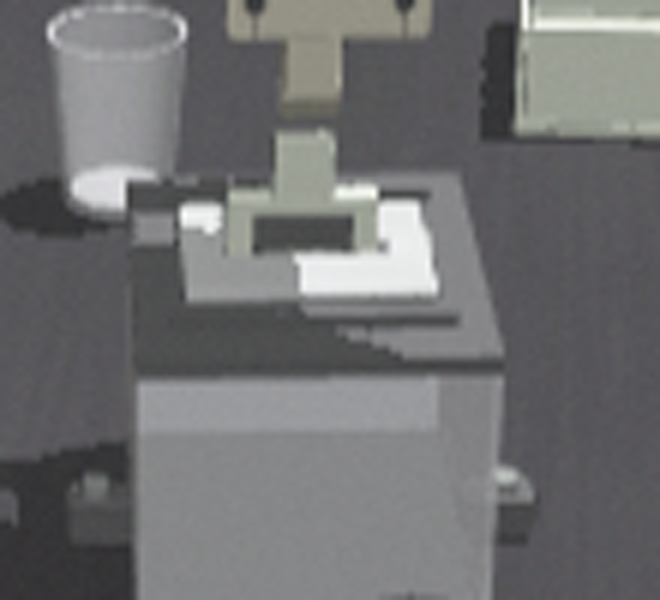

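The plate stands upright in the slot with its tab just under the closed fingers, in line across the thickness. In the side view the tab is at x≈305 and the fingers at ≈312, so I'll shift 2 mm and push down slowly.

>>> send_rows([
  [0.002, 0, 0.003, 0, 0, 0, 1],
  [0, 0, 0.003, 0, 0, 0, 1],
  [0, 0, 0.002, 0, 0, 0, 1],
  [0, 0, 0.0015, 0, 0, 0, 1],
  [0, 0, 0.0015, 0, 0, 0, 1],
])

```text
time: 10.52
tool_pos: [0.4954, -0.1795, 0.1776]
tool_rot: [3.141, 0.0, 0.132]
contact_force: [-0.6, -0.3, 5.7]
opening: 0.0005
```

>>> send_rows([
  [0, 0, 0.001, 0, 0, 0, 1],
  [0, 0, 0.001, 0, 0, 0, 1],
  [0, 0, 0.001, 0, 0, 0, 1],
])

```text
time: 10.77
tool_pos: [0.496, -0.1799, 0.1758]
tool_rot: [3.14, -0.002, 0.132]
contact_force: [-0.2, 0.1, 6.5]
opening: 0.0004
```

>>> send_rows([
  [0, 0, 0.001, 0, 0, 0, 1],
  [0, 0, 0.001, 0, 0, 0, 1],
  [0, 0, 0.001, 0, 0, 0, 1],
])

```text
time: 11.02
tool_pos: [0.4962, -0.1799, 0.173]
tool_rot: [3.14, -0.002, 0.132]
contact_force: [-0.9, 0.1, 7.9]
opening: 0.0004
```

Sliding at 6–8 N. Continuing.

>>> send_rows([
  [0, 0, 0.0015, 0, 0, 0, 1],
  [0, 0, 0.0015, 0, 0, 0, 1],
  [0, 0, 0.0015, 0, 0, 0, 1],
  [0, 0, 0.0015, 0, 0, 0, 1],
  [0, 0, 0.0015, 0, 0, 0, 1],
])

```text
time: 11.43
tool_pos: [0.4962, -0.1799, 0.1655]
tool_rot: [3.14, -0.003, 0.132]
contact_force: [-0.8, 0.4, 8.6]
opening: 0.0004
```

>>> send_rows([
  [0, 0, 0.0015, 0, 0, 0, 1],
  [0, 0, 0.0015, 0, 0, 0, 1],
  [0, 0, 0.0015, 0, 0, 0, 1],
  [0, 0, 0.0015, 0, 0, 0, 1],
  [0, 0, 0.0015, 0, 0, 0, 1],
])

```text
time: 11.85
tool_pos: [0.4962, -0.1799, 0.158]
tool_rot: [3.14, -0.003, 0.132]
contact_force: [-0.0, -0.2, 8.1]
opening: 0.0005
```

>>> send_rows([
  [0, 0, 0.0015, 0, 0, 0, 1],
  [0, 0, 0.0015, 0, 0, 0, 1],
  [0, 0, 0.0015, 0, 0, 0, 1],
  [0, 0, 0.0015, 0, 0, 0, 1],
])

```text
time: 12.18
tool_pos: [0.4963, -0.1799, 0.152]
tool_rot: [3.14, -0.003, 0.132]
contact_force: [-1.1, 0.1, 7.1]
opening: 0.0002
```

```bash
python3 - <<'E'
from cell import observe, imaging
import cv2
d=imaging.read_camera("side");c=d["color"][150:250,320:430,::-1]
cv2.imwrite("pics/side7.png",cv2.resize(c,None,fx=6,fy=6,interpolation=cv2.INTER_CUBIC))
E
python3 st.py
```

```text
12.2333 [ 0.4961 -0.1798  0.1517] [ 3.1399 -0.0023  0.1318] [0.7134 0.7979 7.1441] 0.0003
```

View pics/side7.png

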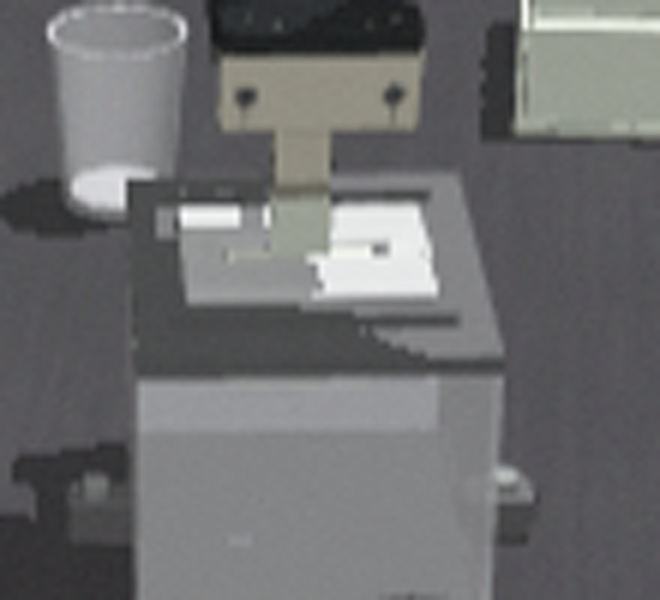

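The shoulders are now at mouth level, with the fingers on the tab at (300,190). Roughly 10 mm more should free it.

>>> send_rows([
  [0, 0, 0.0015, 0, 0, 0, 1],
  [0, 0, 0.0015, 0, 0, 0, 1],
  [0, 0, 0.0015, 0, 0, 0, 1],
  [0, 0, 0.0015, 0, 0, 0, 1],
])

```text
time: 12.57
tool_pos: [0.4963, -0.1799, 0.146]
tool_rot: [3.14, -0.003, 0.132]
contact_force: [-1.0, 0.6, 7.4]
opening: 0.0005
```

>>> send_rows([
  [0, 0, 0.001, 0, 0, 0, 1],
  [0, 0, 0.001, 0, 0, 0, 1],
  [0, 0, 0.001, 0, 0, 0, 1],
])

```text
time: 12.82
tool_pos: [0.4963, -0.1799, 0.143]
tool_rot: [3.14, -0.003, 0.132]
contact_force: [-0.1, 0.6, 7.7]
opening: 0.0002
```

>>> send_rows([
  [0, 0, 0.001, 0, 0, 0, 1],
  [0, 0, 0.001, 0, 0, 0, 1],
])

```text
time: 12.98
tool_pos: [0.4963, -0.1798, 0.141]
tool_rot: [3.14, -0.003, 0.132]
contact_force: [-0.1, 0.7, 7.7]
opening: 0.0007
```

>>> send_rows([
  [0, 0, 0.001, 0, 0, 0, 1],
  [0, 0, 0.001, 0, 0, 0, 1],
])

```text
time: 13.15
tool_pos: [0.4963, -0.1798, 0.1388]
tool_rot: [3.14, -0.002, 0.132]
contact_force: [1.2, 0.5, 4.0]
opening: 0.0007
```

>>> send_rows([
  [0, 0, 0.001, 0, 0, 0, 1],
  [0, 0, 0, 0, 0, 0, 1],
])

```text
time: 13.32
tool_pos: [0.4952, -0.1793, 0.1365]
tool_rot: [-3.141, 0.0, 0.132]
contact_force: [-0.1, -0.1, -0.6]
opening: 0.0005
```

Force dropped to zero, so it has gone through. I'll retreat and check.

>>> send_rows([
  [0, 0, -0.02, 0, 0, 0, 1],
  [0, 0, -0.03, 0, 0, 0, 1],
  [0, 0, -0.04, 0, 0, 0, 1],
  [-0.02, 0, -0.03, 0, 0, 0, 1],
  [-0.04, 0, 0, 0, 0, 0, 1],
])

```text
time: 13.73
tool_pos: [0.4399, -0.1888, 0.2621]
tool_rot: [3.134, -0.01, 0.134]
contact_force: [-0.6, -0.4, 0.2]
opening: 0.0004
```

>>> send_rows([
  [-0.02, 0.04, 0, 0, 0, 0, 1],
  [0, 0.04, 0, 0, 0, 0, 1],
  [0, 0.03, 0, 0, 0, 0, 1],
  [0, 0, 0, 0, 0, 0, 1],
  [0, 0, 0, 0, 0, 0, 1],
])

```text
time: 14.15
tool_pos: [0.431, -0.297, 0.2559]
tool_rot: [-3.14, 0.001, 0.129]
contact_force: [0.2, 0.3, -0.2]
opening: 0.0003
```

```bash
python3 - <<'E'
from cell import observe, imaging
import cv2
d=imaging.read_camera("side")["color"][:,:,::-1]
cv2.imwrite("pics/side8.png",d);cv2.imwrite("pics/side8c.png",cv2.resize(d[170:275,325:425],None,fx=5.5,fy=5.5,interpolation=cv2.INTER_CUBIC))
cv2.imwrite("pics/top8.png",imaging.read_camera("top")["color"][:,:,::-1])
E
python3 st.py
```

```text
14.25 [ 0.4312 -0.2952  0.2562] [-3.1401  0.0009  0.1319] [-0.3054  0.6995  0.7969] 0.0005
```

View pics/side8.png

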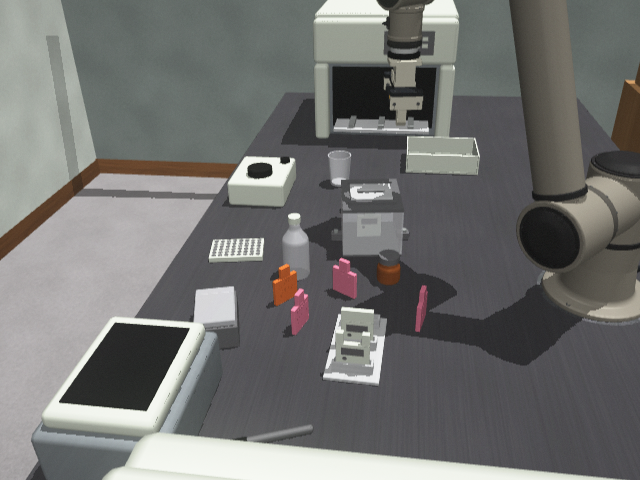

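View pics/side8c.png

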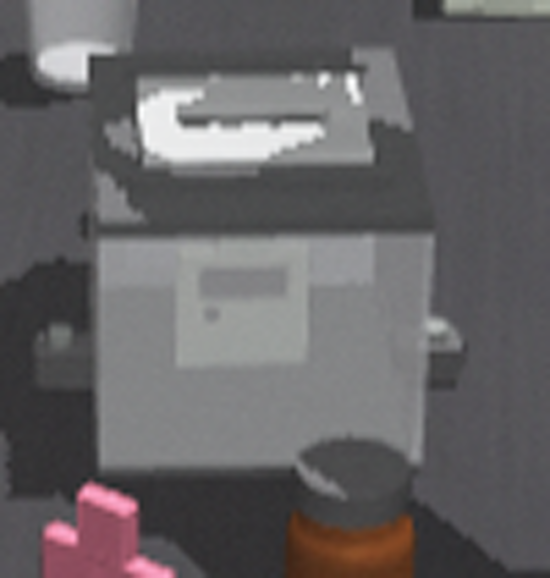

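View pics/top8.png

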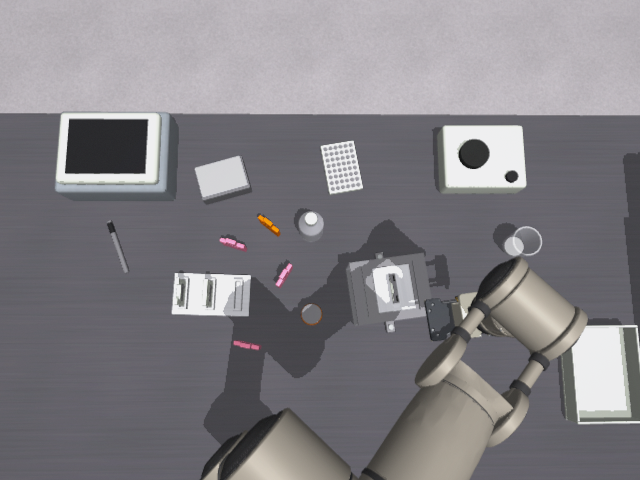

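The side crop shows the cartridge upright behind the clear wall, with its foot at about (369,236). I'll check whether it's standing on the floor or hanging.

```bash
python3 - <<'E'
from h import *
from cell import imaging
s=load("side0.npz")
for z in (.005,.02,.03,.04,.05): print(z,proj(s,[.494,-.179,z]), proj(s,[.494,-.179,z+.06]))
d=imaging.read_camera("side")["color"][:,:,::-1]
cv2.imwrite("pics/side9c.png",cv2.resize(d[175:260,335:410],None,fx=7,fy=7,interpolation=cv2.INTER_CUBIC))
t=imaging.read_camera("top"); print(t["range_z"][282:296,394])
np.set_printoptions(linewidth=200); 
for v in (276,282,288,294,300):
    for u in (392,394,396):
        p=np.array([(u-t["cx"])/f(t),(v-t["cy"])/f(t),1])*t["range_z"][v,u]; print(u,v,t["color"][v,u],np.round((t["T"][:3,:3]@p+t["T"][:3,3])*1000,1))
E
```

```text
0.005 [368.70218485 235.5762896 ] [369.20880514 214.45163594]
0.02 [368.82690474 230.37581767] [369.33875258 209.03318997]
0.03 [368.91075953 226.87930702] [369.42613748 205.38948352]
0.04 [368.99518764 223.35889021] [369.51413235 201.72034284]
0.05 [369.08019498 219.81432123] [369.6027436  198.02550066]
[1.3057764 1.3130153 1.3107287 1.3129135 1.3083282 1.2260468 1.2242624
 1.2237102 1.2267201 1.223763  1.2215972 1.3088831 1.3024565 1.3043817]
392 276 [ 98  97 100] [ 531.  -194.8    8.6]
394 276 [86 86 88] [ 519.8 -181.5  125.2]
396 276 [194 195 201] [ 519.3 -185.1  130.7]
392 282 [108 107 111] [ 516.5 -194.7    6.7]
394 282 [109 109 113] [ 516.1 -199.    10.6]
396 282 [165 165 170] [ 506.2 -185.2  127.8]
392 288 [200 206 196] [ 495.6 -181.5   90.9]
394 288 [153 156 152] [ 495.7 -186.3   89.6]
396 288 [116 116 120] [ 501.8 -204.2    5.8]
392 294 [185 191 181] [ 483.5 -184.9   66.2]
394 294 [107 106 111] [ 487.  -198.4    9. ]
396 294 [107 107 111] [ 487.5 -204.4    2. ]
392 300 [165 167 169] [ 466.4 -175.   128.7]
394 300 [187 191 186] [ 469.7 -189.3   65. ]
396 300 [76 76 80] [ 472.6 -203.1    7.9]
```

View pics/side9c.png

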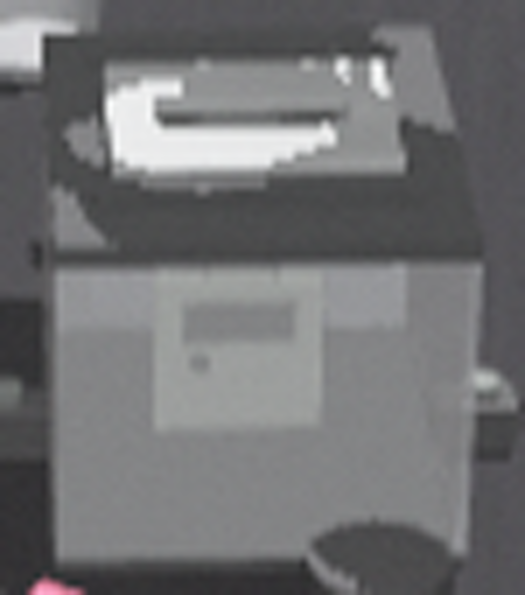

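The foot projects exactly where a foot on the box floor (z = 5 mm) should. The top camera's depth reads the tab at about 90 mm and the shoulders at about 66 mm, so the cartridge is standing at rest on the floor with its centre at about 47 mm. The gripper is clear.

```bash
python3 -c "
from cell import workorder,observe
o=observe();print(o['time'],o['contact_force'],abs(o['qvel']).max())
print(workorder.hand_in())"
```

```text
14.35 [ 0.11746959  0.71544574 -0.14660812] 0.004060156302797267
the job is handed in; nothing more can be done
None
```

The spent cartridge is inside the waste box, and I handed the job in at 14.35 s of the 64 s allowed.

- **Picking:** I took the single-tab white plate from the rack's holder nearest the box. The forked and plain plates stayed where they were.
- **Slot position:** I found the slot with the wrist camera, made a final correction of 0.6 mm across it and 1 mm along it, and the foot went in without any contact force.
- **Posting:** I pushed the foot through the lips while holding the plate, then released it and pushed on the tab from above. The highest force I read was about 11 N entering the lips and 7–9 N while sliding. The force then fell to zero as it dropped.

**Last checks:**
- **Cartridge:** It stands upright on the box floor. Its foot projects at 5 mm in the side view, and the top camera reads the tab at about 90 mm, so its centre is about 47 mm up, below the 75 mm limit.
- **Bystanders and robot:** In the pictures nothing else looks displaced, and the gripper is clear of everything with wrist force near zero.
- **Disagreement:** Before insertion the side camera put the slot about 2 mm away from the wrist camera's reading. I trusted the wrist camera, and the clean entry bore that out. No check failed.

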